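Put the mending bench in order

TASK

Tidy the mending bench: stand both red thread spools upright in the red tray, the blue spool upright in the blue tray and the glue bottle upright in the yellow tray, and put the green needle case lengthwise into the open upper end of the gravity chute so that it slides under the bars down to the stop. Leave the orange spray can standing where it is.

Things in the scene. Friction and masses are not known exactly. Their poses are not given: they have to be found in the camera images.
- spool_red_1: first of two alike: standing thread spool, red thread with white flanged ends: flanges 36 mm across and 4 mm thick at top and bottom, thread part 33 mm across between them, 56 mm high in all, about 60 g; origin at the centre of its underside, z up its axis
- spool_red_2: second of two alike: standing thread spool, red thread with white flanged ends: flanges 36 mm across and 4 mm thick at top and bottom, thread part 33 mm across between them, 56 mm high in all, about 60 g; origin at the centre of its underside, z up its axis
- spool_blue: standing thread spool, blue thread with white flanged ends: flanges 36 mm across and 4 mm thick at top and bottom, thread part 33 mm across between them, 56 mm high in all, about 60 g; origin at the centre of its underside, z up its axis
- glue: standing glue bottle, white with a yellow band and a yellow nozzle: round body 34 mm across up to 58 mm, then narrowing; 90 mm high in all, about 70 g; origin at the centre of its underside, z up its axis
- needle_case: green flat needle case with a paper label on top: a block 50 mm (x) by 30 mm (y) by 20 mm (z), about 50 g, lying flat; origin at the centre of its underside, x along its length
- tray_red: red open tray, 120 mm (x) by 76 mm (y) outside, 23 mm high, walls and floor 4 mm thick, so the inner floor is 112 by 68 mm at 4 mm height; fixed to the table; origin at the centre of its underside, x along its long side
- tray_blue: blue open tray, 120 mm (x) by 76 mm (y) outside, 23 mm high, walls and floor 4 mm thick, so the inner floor is 112 by 68 mm at 4 mm height; fixed to the table; origin at the centre of its underside, x along its long side
- tray_yellow: yellow open tray, 120 mm (x) by 76 mm (y) outside, 23 mm high, walls and floor 4 mm thick, so the inner floor is 112 by 68 mm at 4 mm height; fixed to the table; origin at the centre of its underside, x along its long side
- chute: Fixed slippery aluminium ramp, 30 deg; origin on table under its middle. Surface 99 mm high at upper end (x 74 mm), 56.5 at x 0, 14 at the green stop (x -74). Channel along x, 44 mm wide, side walls 8 mm over ramp, 52 mm outside. Two crossbars 28 mm over ramp at x -45, -75. A case let go level, lengthwise, just above ramp near x 42 slides to the stop (its origin then x -52, z 26); crosswise jams.
- spray_can: upright spray can, orange and black band on aluminium, black cap, 53 mm across, 156 mm high, a bystander; origin at the centre of its underside, z up
Mind the look-alikes: they are no part of the job. Leave any purple or turquoise look-alike of the spool_blue alone.

How it is judged:
By the outcome, as a careful person would: the job done as asked, in the order asked, and still so for the second after the job is handed in, with the robot touching nothing.
It also fails if it takes over 125 s, if anything falls off the work surface, if the arm or the gripper's body presses on something with over 40 N, if the wrist force passes 120 N, or if a joint passes its speed limit or range.

ROBOT

A 6-joint arm with a two-finger parallel gripper is mounted at the origin on the work surface. World frame = base frame: x ahead of the robot, y to its left, z up, the work surface at z = 0. Lengths are in mm, angles in rad, forces in N, time in s.
With the tool pointing down it reaches from about 325 to 775 mm from the base axis. Payload 5.5 kg.
Tool frame: the origin (TCP) lies midway between the tips of the shut fingers; the grasp point (between the pads) lies 19 mm behind it (manip.grip_point_offset is the distance from the TCP to the grasp point, in mm); z points along the fingers, y is the line along which they close (so a half turn about z gives the same grasp; the last joint's range is limited). The gripper opens to 88 mm and grips with 3 to 60 N. Pads are 20 mm wide; open, the fingers measure 115 mm over their backs; the gripper's body (75 mm by 178 mm) begins 61 mm behind the grasp point.
Start: joints at [1.201, 0.091, 1.231, -0, 1.82, -0.057], TCP at [184.639, 570.898, 222.631] pointing down, gripper open.
Joint ranges: [-2.87, 2.87], [-0.86, 2.18], [0.17, 2.46], [-1.51, 4.65], [0.06, 2.69], [-2.65, 2.65]. Speed limits (rad/s): [2.57, 2.57, 3.01, 3.14, 3.14, 3.14].

INTERFACE

Orientations are given as [roll, pitch, yaw] about the fixed x, y, z axes, in that order (R = Rz(yaw) Ry(pitch) Rx(roll)).
In Python, from plant import manip, command_gripper, sensors, eyes, workorder gives the robot as it stands. Calls block until the motion is done:
- manip.move_pose(position, orientation): joint-space move of the TCP to a pose.
- manip.movel(position, frame=None, v=150, max_force=None): straight line of the TCP; frame=None keeps the orientation; v is the mean speed in mm/s. With max_force (N) it stops when the force on the tool has changed by that much, and returns True; else False.
- manip.goto_joints(angles): joint-space move.
- command_gripper(opening): finger opening in mm; the grip force is fixed at half the most; returns when the fingers have stopped.
- manip.sleep(seconds).
- manip.ik(position, orientation): joint angles nearest the present ones, or None.
- sensors.get_obs(): the state.
- eyes.grab_frame(name): name is "scene" or "side" or "wrist"; returns (picture, depth): 384x512x3 uint8, red, green, blue; 384x512 float32, mm along the optical axis (not along the pixel's ray), 0 where there is no reading.
- eyes.camera_model(name): a dict with "fovy" (degrees; the focal length in pixels is half the picture's height over the tangent of half this angle, whatever the lens; pixels are square), "cx", "cy" (the principal point, pixels), "R" (3x3) and "t" (3): a world point X has camera coordinates R X + t. Camera axes: x right, y down, z forward; pixel columns grow to the right and rows downward; lengths in mm; the calibration is good to about 2 mm. The wrist camera is an equidistant fisheye: a pixel r from the principal point sees the ray r / f radians off the axis. A picture is of the moment at which its call begins: read the wrist's pose just before it. camera_model takes no time and is no camera call; for the wrist camera it gives the pose at the moment of the call.
A pose or a line that the arm cannot do raises manip.PlanningError and nothing moves.
- workorder.sign_off(): hands the job in; it is judged then, once.
The state is a dict: "time": time; "joint_positions": joint angles; "qd": joint speeds; "joint_torque": joint torques, N m; "tool_pos": TCP position; "orientation": TCP orientation; "contact_force": force on the tool from outside, world axes, zero at the start; "ft_torque": the same for the moment, N m; "grip_width": finger opening in mm; "finger_force": force on a finger pad.
Only numpy, scipy, OpenCV 4.12 (cv2) and the standard library are available. Lean on these libraries where they do the work, as an engineer would, in place of code of your own. Each camera call takes 0.05 s, during which the arm holds its last target. There are 200 camera calls.

## Working session

There is one attempt and no reset: what is moved stays moved. The work goes in short steps, each a Python script; the robot and the scene stay as the last script left them, time stands still between calls to the robot, and variables do not carry over. Pictures are saved under pics/ and viewed, at most 14 in all, crops included, and the job is handed in when it is done.

```bash
mkdir -p pics
python3 - <<'E'
from plant import manip, command_gripper, sensors, eyes, workorder
import cv2,numpy as np
for n in ["scene","side"]:
    p,d=eyes.grab_frame(n); cv2.imwrite(f"pics/{n}0.png",p[:,:,::-1]); np.savez(f"{n}0.npz",p=p,d=d)
    m=eyes.camera_model(n); print(n,m)
p,d=eyes.grab_frame("wrist"); cv2.imwrite("pics/wrist0.png",p[:,:,::-1])
print(sensors.get_obs())
E
```

```text
scene {'fovy': 52.39260769192359, 'cx': 257.0565491271577, 'cy': 195.78967629225087, 'R': array([[ 0.21649226,  0.97623966,  0.00934004],
       [ 0.57307722, -0.11932949, -0.81076691],
       [-0.79038826,  0.18087732, -0.58529462]]), 't': array([-108.0382764 , -246.12351734, 1548.46406369])}
side {'fovy': 55.71186817021974, 'cx': 254.27861175337125, 'cy': 189.9413658595671, 'R': array([[-0.9787613 , -0.20486462,  0.00753738],
       [-0.13188565,  0.60109677, -0.78821878],
       [ 0.15694745, -0.77247211, -0.61534896]]), 't': array([518.04920773,  97.73326065, 946.24677101])}
{'time': 0.15, 'joint_positions': array([ 1.20129206e+00,  9.16659364e-02,  1.23159642e+00, -2.92516496e-05,
        1.81984150e+00, -5.66740351e-02]), 'qd': array([-0.00150509, -0.00260769, -0.00217989, -0.00036097,  0.00257346,
       -0.00032758]), 'joint_torque': array([ 1.14438724e-03, -4.47046959e+01, -4.06906593e+01,  6.99028233e-02,
        2.75026780e-02, -8.35972946e-05]), 'tool_pos': array([184.56165668, 570.65820347, 221.78586746]), 'orientation': array([-3.14008227e+00, -5.72854158e-05,  2.82875519e+00]), 'contact_force': array([-0.83134813,  0.33622674, -0.69007834]), 'ft_torque': array([-0.00333748,  0.04855387,  0.00279207]), 'finger_force': 0.0, 'grip_width': 87.8960847694282}
```

View pics/scene0.png

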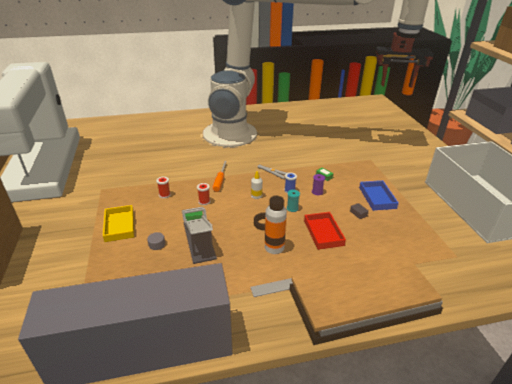

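View pics/side0.png

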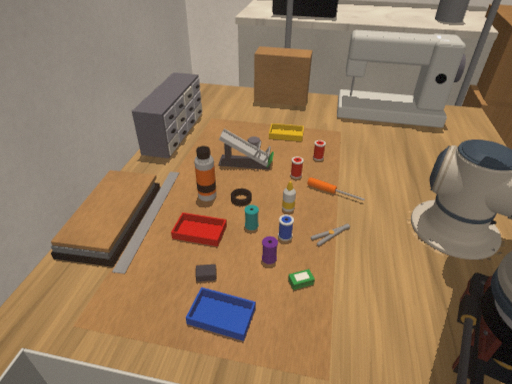

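Scene view: red spools at (163,187) and (203,193), glue (257,185), blue spool (291,183), purple (318,184), teal (293,200), needle case (325,174). Trays are yellow (119,223), red (324,230) and blue (378,195), the chute is at (199,235) and the can at (275,225). The side view agrees. Next I'll fuse both views into metric estimates.

```bash
cat > h.py <<'E'
from plant import manip, command_gripper, sensors, eyes, workorder
import cv2,numpy as np
def cloud(d,m,fish=False):
    h,w=d.shape; f=h/2/np.tan(np.radians(m["fovy"])/2)
    u,v=np.meshgrid(np.arange(w),np.arange(h)); x=(u-m["cx"])/f; y=(v-m["cy"])/f
    if fish:
        r=np.hypot(x,y)+1e-9; k=np.tan(np.minimum(r,1.4))/r; x=x*k;y=y*k
    c=np.stack([x*d,y*d,d],-1); return (c-np.asarray(m["t"]))@np.asarray(m["R"])
E
python3 - <<'E'
from h import *
H=[]
C={}
for n in ["scene","side"]:
    z=np.load(n+"0.npz"); P=cloud(z["d"],eyes.camera_model(n)); C[n]=(P,z["p"],z["d"])
    hsv=cv2.cvtColor(z["p"],cv2.COLOR_RGB2HSV)
    ok=(z["d"]>0)&(P[...,0]>250)&(P[...,0]<950)&(abs(P[...,1])<600)
    tb=ok&(abs(P[...,2])<8); print(n,"table z",np.median(P[...,2][tb]))
    for nm,lo,hi in [("red",(172,150,60),(180,255,255)),("red0",(0,170,60),(4,255,255)),("blue",(105,150,60),(122,255,255)),("yellow",(22,150,100),(32,255,255)),("green",(45,100,50),(75,255,255)),("teal",(82,100,50),(100,255,255)),("purple",(125,80,40),(150,255,255)),("orange",(5,200,150),(15,255,255))]:
        mk=(cv2.inRange(hsv,lo,hi)>0)&ok&(P[...,2]<170)&(P[...,2]>3)
        k,l,s,c=cv2.connectedComponentsWithStats(mk.astype(np.uint8))
        for i in range(1,k):
            if s[i,4]>25:
                q=P[l==i]; print(n,nm,s[i,4],c[i].round(),"mean",q.mean(0).round(),"lo",np.percentile(q,3,0).round(),"hi",np.percentile(q,97,0).round())
# ortho map
S=1.5; x0,x1,y0,y1=300,850,-420,420
Hh=int((x1-x0)*1); W=int((y1-y0)*1)
rgb=np.zeros((Hh//2,W//2,3),np.uint8); zz=np.full((Hh//2,W//2),-50.)
for n in C:
    P,p,d=C[n]; q=P[d>0]; col=p[d>0]; o=np.argsort(q[:,2]); q=q[o];col=col[o]
    i=((x1-q[:,0])/2).astype(int); j=((y1-q[:,1])/2).astype(int)
    g=(i>=0)&(i<Hh//2)&(j>=0)&(j<W//2)
    for a,b,cc,z in zip(i[g],j[g],col[g],q[g][:,2]):
        if z>=zz[a,b]: zz[a,b]=z; rgb[a,b]=cc
np.save("zz.npy",zz)
big=cv2.resize(rgb,None,fx=1.9,fy=1.9,interpolation=cv2.INTER_NEAREST)
cv2.imwrite("pics/ortho.png",big[:,:,::-1]); print(big.shape)
E
```

```text
scene table z 1.216588784704426
scene red0 462 [322. 229.] mean [631. 155.   9.] lo [582. 118.   3.] hi [697. 189.  24.]
scene blue 281 [377. 195.] mean [514. 377.   8.] lo [467. 338.   3.] hi [573. 407.  25.]
scene yellow 44 [256. 193.] mean [445.   9.  21.] lo [436.  -2.  12.] hi [450.  24.  29.]
scene yellow 953 [118. 223.] mean [ 494. -393.   11.] lo [ 436. -426.    4.] hi [ 555. -353.   26.]
scene green 59 [325. 174.] mean [380. 254.  17.] lo [350. 236.   7.] hi [397. 274.  23.]
scene green 110 [193. 215.] mean [ 520. -187.   25.] lo [ 514. -208.   16.] hi [ 525. -166.   33.]
scene teal 76 [293. 193.] mean [517. 102.  55.] lo [497.  88.  47.] hi [532. 117.  59.]
scene teal 66 [291. 205.] mean [526.  95.  20.] lo [517.  88.   4.] hi [533. 110.  41.]
scene purple 56 [319. 177.] mean [453. 202.  57.] lo [437. 188.  53.] hi [469. 218.  60.]
scene orange 132 [218. 181.] mean [361. -96.  22.] lo [ 317. -114.   10.] hi [390. -77.  28.]
scene orange 38 [161. 190.] mean [ 381. -273.   26.] lo [ 373. -279.   11.] hi [ 386. -268.   43.]
scene orange 42 [201. 197.] mean [ 441. -157.   26.] 
[... 588 characters left out ...]
] lo [580. 119.   3.] hi [696. 194.  24.]
side blue 1511 [222. 314.] mean [518. 376.   9.] lo [462. 342.   3.] hi [574. 415.  24.]
side yellow 325 [286. 132.] mean [ 492. -391.   12.] lo [ 439. -430.    3.] hi [ 549. -351.   24.]
side green 35 [270. 158.] mean [ 516. -180.   27.] lo [ 510. -207.   13.] hi [ 522. -161.   36.]
side green 224 [301. 280.] mean [371. 265.  16.] lo [347. 241.   4.] hi [396. 281.  22.]
side teal 253 [251. 217.] mean [515. 113.  38.] lo [502.  94.   5.] hi [530. 120.  58.]
side purple 266 [269. 249.] mean [450. 213.  41.] lo [438. 194.   5.] hi [464. 221.  58.]
side orange 173 [321. 184.] mean [348. -86.  21.] lo [ 312. -102.   13.] hi [385. -71.  27.]
(522, 798, 3)
```

View pics/ortho.png

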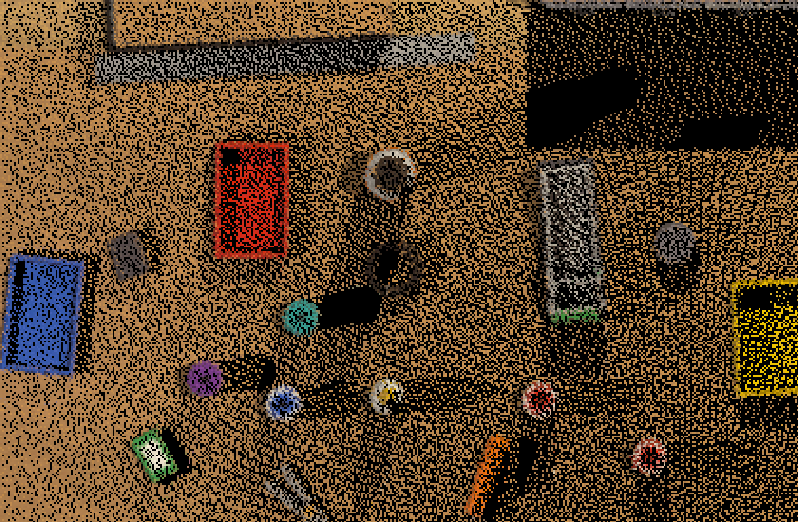

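The top view shows every object clearly, with the chute's green stop on the robot side and its upper end far from the robot. Now precise fits.

Run:
```python
from h import *
from scipy.optimize import least_squares
Q={}
for n in ["scene","side"]:
    z=np.load(n+"0.npz"); P=cloud(z["d"],eyes.camera_model(n)); Q[n]=P[z["d"]>0]
A=np.vstack(list(Q.values()))
def top(nm,x,y,zlo,zhi,r=28):
    for n in list(Q)+["both"]:
        q=A if n=="both" else Q[n]
        s=q[(np.hypot(q[:,0]-x,q[:,1]-y)<r)&(q[:,2]>zlo)&(q[:,2]<zhi)]
        if len(s)<4: continue
        c,rr=cv2.minEnclosingCircle(s[:,:2].astype(np.float32))
        print(nm,n,len(s),"mec",np.round(c,1),round(rr,1),"mean",s.mean(0).round(1),"zmax",s[:,2].max().round(1))
top("r1",375,-262,52,62);top("r2",430,-147,52,62);top("blue",427,123,52,62);top("glue",433,13,30,56);top("gluenoz",433,13,70,95);top("purple",451,205,52,62);top("teal",515,104,52,62)
top("can",668,9,100,165,40)
def rect(nm,x,y,zlo,zhi,rx):
    for n in list(Q)+["both"]:
        q=A if n=="both" else Q[n]
        s=q[(np.hypot(q[:,0]-x,q[:,1]-y)<rx)&(q[:,2]>zlo)&(q[:,2]<zhi)]
        if len(s)<4: continue
        (c,wh,a)=cv2.minAreaRect(s[:,:2].astype(np.float32)); print(nm,n,len(s),np.round(c,1),np.round(wh,1),round(a,1),"zmax",s[:,2].max().round(1))
rect("tr",640,154,18,30,80);rect("tb",518,374,18,30,80);rect("ty",493,-391,18,30,80);rect("case",371,257,15,26,40)
rect("chute",598,-182,35,112,90); rect("chutehi",598,-182,75,112,100)
```

```text
r1 scene 76 mec [ 368.8 -264.7] 19.9 mean [ 371.  -263.7   56.8] zmax 60.2
r1 side 58 mec [ 367.4 -264.7] 19.9 mean [ 368.5 -262.8   56.3] zmax 59.8
r1 both 134 mec [ 368.4 -264.6] 20.3 mean [ 369.9 -263.3   56.6] zmax 60.2
r2 scene 80 mec [ 429.2 -148.8] 19.5 mean [ 431.5 -147.4   57. ] zmax 60.7
r2 side 75 mec [ 429.6 -148.7] 20.0 mean [ 428.1 -146.7   56.2] zmax 59.1
r2 both 155 mec [ 429.6 -148.7] 20.0 mean [ 429.8 -147.1   56.6] zmax 60.7
blue scene 67 mec [425.4 121.9] 19.0 mean [427.4 121.9  57. ] zmax 59.8
blue side 134 mec [423.4 120.7] 19.8 mean [424.9 123.1  56.5] zmax 59.5
blue both 201 mec [424.4 121.2] 20.0 mean [425.8 122.7  56.7] zmax 59.8
glue scene 78 mec [438.4  13. ] 15.6 mean [444.4  11.4  42.7] zmax 56.0
glue side 101 mec [431.1  14.8] 16.9 mean [430.6  24.4  43.1] zmax 55.7
glue both 179 mec [432.9  13.3] 18.3 mean [436.6  18.8  42.9] zmax 56.0
gluenoz scene 32 mec [437.3  12.5] 7.5 mean [436.   12.9  80.4] zmax 90.6
gluenoz side 40 mec [432.8  17.2] 7.8 mean [431.9  16.2  79.4] zmax 91.4
gluenoz both 72 mec [434.2  13.3] 10.0 mean [433.7  14.7  79.8] zmax 91.4
[... 984 characters left out ...]
7.1
ty scene 254 [ 494.3 -390.5] [126.   76.1] 2.9 zmax 28.1
ty side 150 [ 493.2 -391.1] [120.   83.4] 2.9 zmax 25.4
ty both 404 [ 494.3 -391. ] [126.   83.4] 2.9 zmax 28.1
case scene 93 [370.5 257.8] [50.3 32.6] 32.2 zmax 25.3
case side 280 [370.6 257.5] [50.2 31.8] 29.7 zmax 23.2
case both 373 [370.4 257.9] [50.4 32.7] 31.0 zmax 25.3
chute scene 488 [ 598.2 -180.4] [158.2  59.3] 4.8 zmax 106.8
chute side 658 [ 593.6 -182.5] [165.7  62.4] 3.5 zmax 105.4
chute both 1146 [ 593.9 -182.5] [166.3  62.4] 3.5 zmax 106.8
chutehi scene 172 [ 648.3 -176.5] [57.  52.5] 3.7 zmax 106.8
chutehi side 221 [ 646.1 -177.8] [59.1 56.1] 5.9 zmax 105.4
chutehi both 393 [ 646.3 -177.8] [61.2 55.5] 3.7 zmax 106.8
```

```bash
cat >> h.py <<'E'
pi=np.pi; ZT=205
def yaw_near(x,y,a):
    """tool yaw whose closing axis is along world angle a, with least turn of joint 6"""
    c=[a+pi/2+k*pi for k in range(-2,3)]; return min(c,key=lambda w:abs(np.arctan2(y,x)+pi/2-w))
def down(x,y,z,yaw): return [x,y,z],[pi,0,yaw]
def pick(x,y,z,a,opening=64):
    w=yaw_near(x,y,a); command_gripper(opening)
    manip.move_pose(*down(x,y,ZT,w)); manip.movel([x,y,z],v=150)
    command_gripper(0); o=sensors.get_obs(); print("grip",o["grip_width"],o["finger_force"],o["time"],o["tool_pos"])
    manip.movel([x,y,ZT],v=250); print("lifted",sensors.get_obs()["grip_width"])
def place(x,y,z,a,opening=64,zt=ZT):
    w=yaw_near(x,y,a); manip.move_pose(*down(x,y,zt,w)); manip.movel([x,y,z+12],v=180)
    hit=manip.movel([x,y,z-1.5],v=25,max_force=5); o=sensors.get_obs(); print("put",hit,o["tool_pos"],np.degrees(o["orientation"]))
    command_gripper(opening); manip.movel([x,y,zt],v=200); print("t",sensors.get_obs()["time"])
E
python3 - <<'E'
from h import *
t=np.radians(-0.7); c=np.array([638.7,155]); 
p=c-28*np.array([np.cos(t),np.sin(t)])
pick(368.5,-264.2,27,0.3)
place(p[0],p[1],31,pi/2+t)
p,d=eyes.grab_frame("scene"); s,_=eyes.grab_frame("side")
cv2.imwrite("pics/a1.png",np.hstack([cv2.resize(p[130:280,220:420],(400,300)),cv2.resize(s[130:280,140:340],(400,300))])[:,:,::-1])
E
```

```text
grip 34.444439813533855 30.000149309635162 5.65 [ 368.62082984 -264.26817028   27.18729167]
lifted 34.76073865314168
put True [610.64120007 155.86184777  30.83998474] [ 1.79945241e+02 -1.02608342e-03  1.79313267e+02]
t 11.4917
```

View pics/a1.png

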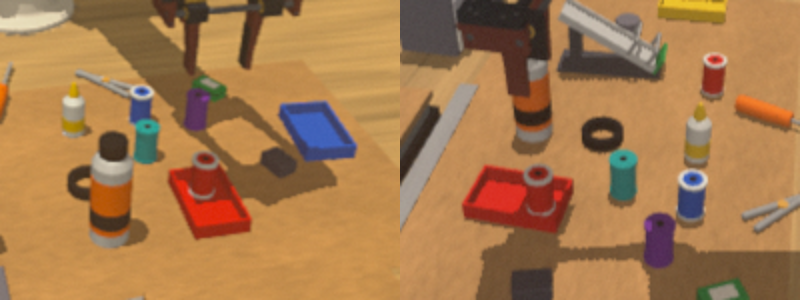

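First red spool stands in the tray (scene crop (203,175), side (538,190)). Continuing with the others.

Run:
```python
from h import *
t=np.radians(-0.7); c=np.array([638.7,155]); 
p=c+28*np.array([np.cos(t),np.sin(t)])
pick(429.4,-148.3,27,0.3); place(p[0],p[1],31,pi/2+t)
pick(425,122,27,0.3); place(518.2,375.7,31,np.radians(-5.3))
pick(434,14,24,0.3); place(493.8,-391,28,np.radians(2.9))
manip.move_pose(*down(590,-180,300,yaw_near(590,-180,pi/2)))
m=eyes.camera_model("wrist"); w,d=eyes.grab_frame("wrist"); np.savez("w1.npz",d=d,p=w,**m)
p,_=eyes.grab_frame("scene"); s,_=eyes.grab_frame("side")
cv2.imwrite("pics/a2.png",np.vstack([np.hstack([cv2.resize(p[130:280,80:420],(400,177)),cv2.resize(s[100:350,140:340],(142,177))]),np.vstack([cv2.resize(w,(542,406))])])[:,:,::-1])
```

```text
grip 34.47838167914395 30.00030219554901 15.0583 [ 429.55219051 -148.34998666   27.22585702]
lifted 34.70559239093284
put True [666.62585485 155.48216286  30.84639594] [ 1.79913086e+02 -2.71240768e-03  1.79320184e+02]
t 20.5667
grip 34.38473619529783 30.000256597995758 23.8833 [425.15497001 122.01404119  27.21034138]
lifted 34.58417153326271
put True [518.64943123 375.60360148  30.85764654] [1.79940873e+02 5.61667194e-05 8.46927260e+01]
t 29.0083
grip 33.98495102644417 29.99945415649563 32.5583 [434.0114873   13.96976013  24.15727747]
lifted 33.37113138582622
put True [ 493.66630583 -391.05121133   28.08267729] [-1.79987548e+02  4.16001154e-03  9.28962976e+01]
t 38.2083
```

View pics/a2.png

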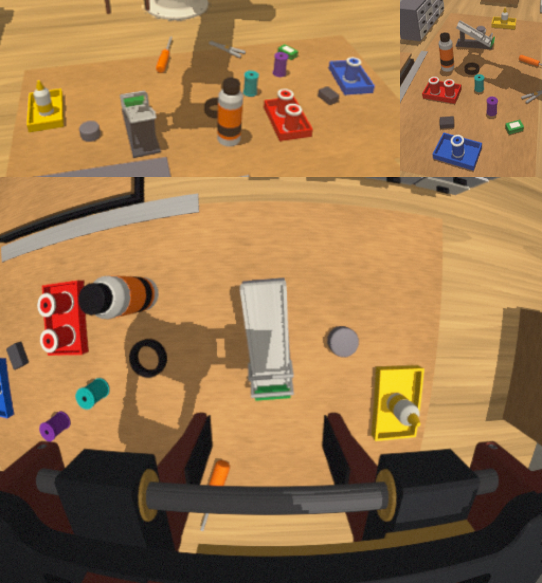

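All four stand in their trays, and the wrist view shows the chute at about (265,340) of that picture, unobstructed. Now fitting the chute pose from the wrist depth.

Run:
```python
from h import *
from scipy.optimize import least_squares
z=np.load("w1.npz"); P=cloud(z["d"],z,True); W=P[z["d"]>0]
print("table z",np.median(W[(abs(W[:,2])<10)&(abs(W[:,0]-600)<80)&(abs(W[:,1]+100)<25)][:,2]))
S={"w":W}
for n in ["scene","side"]:
    q=np.load(n+"0.npz"); S[n]=cloud(q["d"],eyes.camera_model(n))[q["d"]>0]
S["all"]=np.vstack([S["w"],S["scene"],S["side"]])
for n,q in S.items():
    s=q[(abs(q[:,0]-598)<100)&(abs(q[:,1]+182)<42)&(q[:,2]>30)&(q[:,2]<112)]
    def loc(v,s): c,k=np.cos(v[2]),np.sin(v[2]); dx,dy=s[:,0]-v[0],s[:,1]-v[1]; return c*dx+k*dy,-k*dx+c*dy
    # ramp plane gives x origin (inner points), edges give y, yaw
    v=np.array([600,-181.5,np.radians(3.8)])
    for _ in range(8):
        lx,ly=loc(v,s); dz=s[:,2]-(56.5+lx*np.tan(pi/6))
        inner=(abs(ly)<18)&(lx>-35)&(lx<70)&(abs(dz)<10)
        v[0]-=0.6*np.median(dz[inner])/np.tan(pi/6) * -1 * -1 if False else 0
        sh=np.median(dz[inner])/np.tan(pi/6); v[0]-=0.7*sh
        b=[]
        for a in range(-60,70,13):
            g=(lx>a)&(lx<a+13)&(dz>4)&(dz<13)&(abs(ly)<34)
            if g.sum()>5: b.append((a+6.5,np.percentile(ly[g],4),np.percentile(ly[g],96)))
        b=np.array(b); mid=(b[:,1]+b[:,2])/2
        k,o=np.polyfit(b[:,0],mid,1); v[2]+=0.6*k; v[1]+=0.6*o
    top=(abs(ly)<27)&(s[:,2]>60)
    print(n,v[:2].round(1),np.degrees(v[2]).round(2),"w",(b[:,2]-b[:,1]).mean().round(1),"shift",sh.round(2),inner.sum(),"lx range",np.percentile(lx[top],99).round(1),np.polyfit(lx[inner],s[inner][:,2],1))
c=W[(np.hypot(W[:,0]-370,W[:,1]-258)<40)&(W[:,2]>14)&(W[:,2]<26)]; print(len(c))
```

```text
table z 0.26166173510008917
w [ 601.1 -180.5] 4.64 w 50.7 shift 0.0 1958 lx range 75.6 [ 0.58074208 56.44270087]
scene [ 596.9 -180.8] 4.47 w 51.7 shift 0.0 118 lx range 79.3 [ 0.57507547 56.51469187]
side [ 597.5 -181. ] 3.98 w 53.8 shift 0.0 154 lx range 75.5 [ 0.57951582 56.49793734]
all [ 600.8 -180.5] 4.46 w 52.2 shift 0.0 2231 lx range 75.7 [ 0.57965896 56.58374457]
0
```

Run:
```python
from h import *
t=np.radians(4.4); c=np.array([600,-180.6])+42*np.array([np.cos(t),np.sin(t)])
pick(370.4,257.7,5,np.radians(120.5),60); place(c[0],c[1],101.8,pi/2+t,56)
manip.move_pose(*down(560,-100,300,yaw_near(590,-180,pi/2))); manip.sleep(.5)
m=eyes.camera_model("wrist"); w,d=eyes.grab_frame("wrist"); P=cloud(d,m,True); hsv=cv2.cvtColor(w,cv2.COLOR_RGB2HSV)
near=(np.hypot(P[...,0]-600,P[...,1]+180)<100)&(d>0)
g=near&(cv2.inRange(hsv,(45,100,40),(75,255,255))>0)
L=P[near]; u,v=np.cos(t),np.sin(t)
q=P[g]-[600,-180.6,0]; lx=q[:,0]*u+q[:,1]*v; ly=-q[:,0]*v+q[:,1]*u
print("green lx",np.percentile(lx,[2,50,98]),"ly",np.percentile(ly,[2,98]),len(lx))
p,_=eyes.grab_frame("scene"); s,_=eyes.grab_frame("side")
i,j=np.argwhere(near).min(0),np.argwhere(near).max(0)
cv2.imwrite("pics/a3.png",np.hstack([cv2.resize(p[160:280,90:350],(433,200)),cv2.resize(s[110:260,180:340],(213,200)),cv2.resize(w[i[0]:j[0],i[1]:j[1]],(150,200))])[:,:,::-1])
```

```text
grip 29.696333495553045 30.000200271606445 44.825 [370.48341691 257.72366888   5.15187108]
lifted 30.125189460922215
put False [ 641.86556676 -177.38637121  100.23363764] [-1.79998177e+02  4.43010619e-03  4.40158431e+00]
t 50.7417
green lx [-88.1911355 -43.858981  -31.165769 ] ly [-22.2253381   21.13829595] 451
```

View pics/a3.png

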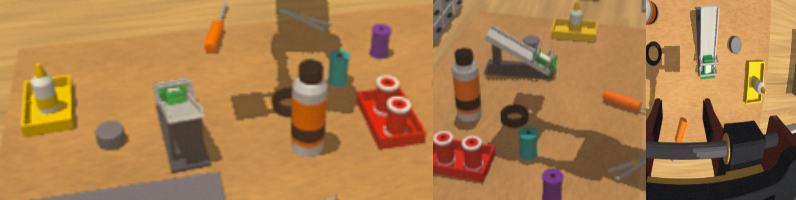

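The case lies under the bars against the stop (uphill end at x ≈ -31, where a case at x -52 should end), and all other items are still standing, including the untouched can.

```bash
python3 -c "
from plant import workorder
print(workorder.sign_off())"
```

```text
the job is handed in; nothing more can be done
None
```

The job is done and handed in at about 52 s of the 125 s allowed: both red spools, the blue spool and the glue bottle stand upright in their trays, the needle case is at the chute's stop under the bars, and the spray can was not touched.

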